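Clear an embedding bench: blocks, moulds and forceps each to their place

ROBOT

A 6-joint arm with a two-finger parallel gripper is mounted at the origin on a cart in front of the work surface, level with it; the furniture and walls round the work are solid. World frame = base frame: x ahead of the robot, y to its left, z up, the work surface at z = 0. Lengths are in m, angles in rad, forces in N, time in s.
With the tool pointing down it reaches from about 0.425 to 0.95 m from the base axis. Payload 3.5 kg.
Tool frame: the origin (TCP) lies midway between the tips of the shut fingers; the grasp point (between the pads) lies 19 mm behind it; z points along the fingers, y is the line along which they close (so a half turn about z gives the same grasp; the last joint's range is limited). The gripper opens to 85 mm and grips with 20 to 120 N. Pads are 22 mm wide; open, the fingers measure 114 mm over their backs; the gripper's body (76 mm by 85 mm) begins 54 mm behind the grasp point. The pads swing forward as they close: fully open they stand 13 mm farther back than shut.
Start: joints at [1.032, 0.286, 1.577, -0, 1.279, -0.15], TCP at [0.256, 0.625, 0.231] pointing down, gripper open.
Joint ranges: [-2.77, 2.77], [-0.9, 2.22], [0.21, 2.48], [-1.53, 4.67], [0.24, 2.81], [-2.84, 2.84]. Speed limits (rad/s): [2.79, 2.79, 3.14, 3.14, 3.14, 3.14].

INTERFACE

Orientations are given as a unit quaternion [x, y, z, w].
In Python, from plant import get_state, read_camera, ctrl gives the robot as it stands.
- The arm moves only by the shell command python3 -m crank 'ROWS' [FORCE]. ROWS is JSON, a list of rows, each a list of 3 entries, a list of its own where there are three numbers: the shift along the tool's x, y, z in mm, then the turn about the tool's z in degrees, then the closure in counts, from 0 (fully open) to 255 (shut). In form: [[[tx, ty, tz], yaw, claw], ...]. A call has 1 to 10 rows; each row is the pose to reach, as a shift and turn from the pose commanded when the call began, along the tool's axes at that moment; what a row does not reach only later rows make up. A row lasts 1/10 s, in which the tool goes at most 50 mm and 8.59 degrees, less where a joint would pass 70% of its speed; a pose out of reach is approached as far as the arm can. A call with a gripper value outside its range is refused whole. The fingers move at their own pace and stop on an object; FORCE is the grip in N (left out, the last holds). Time passes only in rows, so rows that repeat a pose let the fingers close. It gives the time, the measured TCP pose, the force, the opening and the grip force at its end, in the units of the state.
- get_state(): the state, without advancing time (a new reading comes with each control period).
- read_camera(name): name is "scene" or "top"; returns a dict with "frame" (400x640x3 uint8, blue, green, red), "range_z" (400x640 float32, m along the optical axis (not along the pixel's ray), 0 where there is no reading), "vfov" (degrees; the focal length in pixels is half the picture's height over the tangent of half this angle, whatever the lens; pixels are square), "cx", "cy" (the principal point, pixels), "k1" (the pictures are not rectified: a ray, as slopes to the right and down, at radius r is drawn at 1 + k1 r^2 times it, then the intrinsics apply), "origin" and "orientation" of the camera in the world. Camera axes: x right, y down, z forward; pixel columns grow to the right and rows downward; lengths in m; the calibration is good to about 2 mm. A picture is of the moment at which its call begins.
- ctrl.sign_off(): hands the job in; it is judged then, once.
The state is a dict: "time": time; "qpos": joint angles; "dq": joint speeds; "joint_efforts": joint torques, N m; "eef_pos": TCP position; "tcp_rot": TCP orientation; "contact_force": force on the tool from outside, world axes, zero at the start; "wrist_torque": the same for the moment, N m; "opening": opening from 0.0 (shut) to 1.0 (fully open); "finger_force": force on a finger pad.
Only numpy, scipy, OpenCV 4.12 (cv2) and the standard library are available. Lean on these libraries where they do the work, as an engineer would, in place of code of your own. Each camera call takes 0.05 s, during which the arm holds its last target. There are 200 camera calls.

TASK

Clear up after embedding: set the two wax blocks lying on the bench wax side up on the sloped steel rest, one in each bay, pointing lengthwise up the slope and settled down against the bottom lip; lay both steel moulds flat, open side up, side by side in the shallow tray; and lay the forceps across both saddles of the white rest. Leave the timer and the yellow-lidded pot where they stand.

Things in the scene. Friction and masses are not known exactly. Their poses are not given: they have to be found in the camera images.
- block_a_mid (a point): First of two alike wax blocks: white plastic cassette 28 x 41 mm carrying a white slab of wax with a pinkish tissue spot, 11 mm high in all, about 15 g, lying wax up. Point: its centre, half-way up (5.5 mm). x is across the 28 mm width (grasp by these long sides), y along the 41 mm length, z up out of the wax.
- block_b_mid (a point): Second wax block, the same as the first in every way; either may go in either bay.
- mould_one_mid (a point): Empty stainless base mould, a small dish with a flat rim 32 x 42 mm, 10 mm high, about 18 g, lying open side up. Point: its centre, half-way up (5 mm). x is across the 32 mm width, y along the 42 mm length, z up. Grasp it across the width by the rim, the upper 5 mm; the cup below is narrower (24 x 30 mm).
- mould_two_mid (a point): Empty stainless base mould, slightly smaller: rim 30 x 37 mm, 9 mm high, 18 g, open side up. Point: its centre, half-way up (4.5 mm). Axes as for the first mould; the rim is the upper 5 mm, the cup below 20 x 24 mm.
- forceps_mid (a point): Plain steel forceps lying flat: 120 mm long, 12 mm wide at the middle, 9 mm high, 22 g, closed and rigid. Point: the middle of their length, half-way up (4.5 mm). y runs along the length, x across the 12 mm width (grasp here), z up.
- block_rest: Fixed sloped rest of slick bright steel, 157 mm wide (y), 88 deep, 55 high. Face falls at 0.45 rad towards -x (robot's side), ends at x = -40, z = 12 mm in a 7 mm lip, runs 92 mm up-slope. A 5 mm high, 4 mm wide rib parts two 74 mm bays, middles at y = +-39.5; edges 6 mm. A block let go a little higher slides down by itself; seated its centre is at x = -23, z = 26 mm. Origin: underside centre; z up.
- mould_tray: Fixed shallow open aluminium tray, outside 96 mm (x) by 156 mm (y), 15 mm high over its rolled rim; inside 90 x 150 mm, floor 3 mm above the bench. Both moulds fit side by side on this floor. Origin: centre of the underside; z up.
- forceps_rest: Fixed low white glazed forceps rest: base 62 (x) x 84 mm (y), 5 mm high; two saddles at y = +-34 mm, 9 mm thick, flat at 12 mm above the bench, their raised ends (20 mm high) 30 mm apart in x. The forceps lie on both saddles along y, their middle over the rest's middle; 59 mm between the saddles leaves room for fingers. Origin: underside centre; z up.
- timer_mid (a point): Bystander, to be left alone: digital timer lying on its back, 67 x 67 x 19 mm, loose. Point: its centre.
- pot_near_mid (a point): Bystander, to be left alone: white specimen pot with yellow screw lid, 48 mm in diameter, 62 mm high, loose. Point: its centre. The other pots stand at the back of the bench and have white lids.
Not all that is in view belongs to the job. What is shaped like the part that bears block_b_mid but black is not meant.

How it is judged:
At the end, for the whole second after the job is handed in: One wax block in each bay, wax up, lengthwise (17 deg), flat on the slope, within 6 mm of its seat at the lip and 22 mm of the bay's middle; both moulds flat, open side up, on the tray floor; forceps on both saddles (17 deg, 13 mm across, 18 mm along); all at rest ((((x of block_a_mid in the frame of block_rest between -0.0305 and -0.017 m and y of block_a_mid in the frame of block_rest between 0.0175 and 0.0615 m and z of block_a_mid in the frame of block_rest between 0.021 and 0.0305 m and angle between the x axis of block_a_mid and the y axis of block_rest, either way round below 0.3 rad and angle between block_a_mid's own z axis and vertical between 0.33 and 0.57 rad) and (x of block_b_mid in the frame of block_rest between -0.0305 and -0.017 m and y of block_b_mid in the frame of block_rest between -0.0615 and -0.0175 m and z of block_b_mid in the frame of block_rest between 0.021 and 0.0305 m and angle between the x axis of block_b_mid and the y axis of block_rest, either way round below 0.3 rad and angle between block_b_mid's own z axis and vertical between 0.33 and 0.57 rad)) or ((x of block_a_mid in the frame of block_rest between -0.0305 and -0.017 m and y of block_a_mid in the frame of block_rest between -0.0615 and -0.0175 m and z of block_a_mid in the frame of block_rest between 0.021 and 0.0305 m and angle between the x axis of block_a_mid and the y axis of block_rest, either way round below 0.3 rad and angle between block_a_mid's own z axis and vertical between 0.33 and 0.57 rad) and (x of block_b_mid in the frame of block_rest between -0.0305 and -0.017 m and y of block_b_mid in the frame of block_rest between 0.0175 and 0.0615 m and z of block_b_mid in the frame of block_rest between 0.021 and 0.0305 m and angle between the x axis of block_b_mid and the y axis of block_rest, either way round below 0.3 rad and angle between block_b_mid's own z axis and vertical between 0.33 and 0.57 rad))) and x of mould_one_mid in the frame of mould_tray between -0.035 and 0.035 m and y of mould_one_mid in the frame of mould_tray between -0.064 and 0.064 m and z of mould_one_mid in the frame of mould_tray between 0.004 and 0.012 m and angle between each of mould_one_mid, mould_two_mid's own z axis and vertical below 0.12 rad and x of mould_two_mid in the frame of mould_tray between -0.035 and 0.035 m and y of mould_two_mid in the frame of mould_tray between -0.064 and 0.064 m and z of mould_two_mid in the frame of mould_tray between 0.0035 and 0.0115 m and x of forceps_mid in the frame of forceps_rest between -0.013 and 0.013 m and y of forceps_mid in the frame of forceps_rest between -0.018 and 0.018 m and z of forceps_mid in the frame of forceps_rest between 0.0125 and 0.0205 m and angle between the y axis of forceps_mid and the y axis of forceps_rest, either way round below 0.3 rad and angle between forceps_mid's own z axis and vertical below 0.2 rad and linear speed of each of block_a, block_b, mould_one, mould_two, forceps below 0.02 m/s); the robot touches nothing.
It fails at once if the timer is pushed more than 3 cm from its place (distance of timer_mid from where it was at the start of the episode above 0.03 m).
It fails at once if the yellow-lidded pot is pushed more than 3 cm from its place or tipped over (distance of pot_near_mid from where it was at the start of the episode above 0.03 m or angle between pot_near_mid's own z axis and vertical above 0.5 rad).
It also fails if it takes over 136 s, if anything falls off the work surface, if the arm or the gripper's body presses on something with over 40 N, if the wrist force passes 120 N, or if a joint passes its speed limit or range.

## Working session

There is one attempt and no reset: what is moved stays moved. The work goes in short steps, Python scripts to look and compute and a shell command to move; the robot and the scene stay as the last step left them, time stands still between calls to the robot, and variables do not carry over. Pictures are saved under pics/ and viewed, at most 14 in all, crops included, and the job is handed in when it is done.

```bash
mkdir -p pics; ls; cat > h.py <<'E'
import numpy as np, cv2
from scipy.spatial.transform import Rotation as R
from plant import get_state, read_camera, ctrl
def cloud(c):
    H,W=c["range_z"].shape; f=H/2/np.tan(np.radians(c["vfov"])/2)
    K=np.array([[f,0,c["cx"]],[0,f,c["cy"]],[0,0,1.]])
    v,u=np.mgrid[:H,:W].astype(np.float64)
    p=cv2.undistortPoints(np.stack([u.ravel(),v.ravel()],1)[:,None],K,np.array([c["k1"],0,0,0,0.]))[:,0]
    d=np.c_[p,np.ones(len(p))]@R.from_quat(c["orientation"]).as_matrix().T
    return d.reshape(H,W,3)
def onplane(c,z):
    d=cloud(c); o=np.array(c["origin"]); t=(z-o[2])/d[...,2]
    return o+d*t[...,None]
def points(c): return np.array(c["origin"])+cloud(c)*c["range_z"][...,None]
E
python3 - <<'E'
from h import *
for n in("top","scene"):
    c=read_camera(n); cv2.imwrite(f"pics/{n}0.png",c["frame"]); print(n,c["origin"],c["orientation"],c["vfov"],c["k1"])
    np.save(n+"0.npy",c,allow_pickle=True)
print(get_state())
E
```

```text
pics
top [0.28829499 0.08101878 1.18473432] [-0.6995283   0.71020966 -0.05711357  0.05477616] 44.45523483911488 0.0056664881653214465
scene [-0.09781369 -0.51565988  0.51228844] [ 0.78994826 -0.33220458  0.19555392 -0.47684434] 49.8647427657405 0.0215889963802882
{'time': 0.1, 'qpos': array([ 1.03199300e+00,  2.87131246e-01,  1.57802248e+00,  1.17770146e-05,
        1.27854862e+00, -1.50018558e-01]), 'dq': array([-0.00110475, -0.00100634, -0.00367175, -0.00098194,  0.00108247,
        0.00098422]), 'joint_efforts': array([ 5.09939600e-04, -4.07294154e+01, -2.93700027e+01, -1.88137165e-04,
        3.41640196e-03, -1.75984854e-05]), 'eef_pos': array([0.25555046, 0.62413169, 0.23005375]), 'tcp_rot': array([ 1.93171962e-01,  9.81164349e-01, -9.90995724e-04, -3.61466372e-04]), 'contact_force': array([-0.67739808,  0.89585307,  0.19373316]), 'wrist_torque': array([ 0.00687661, -0.00953122,  0.02551031]), 'finger_force': 0.0, 'opening': 0.9978035510979879}
```

View pics/top0.png

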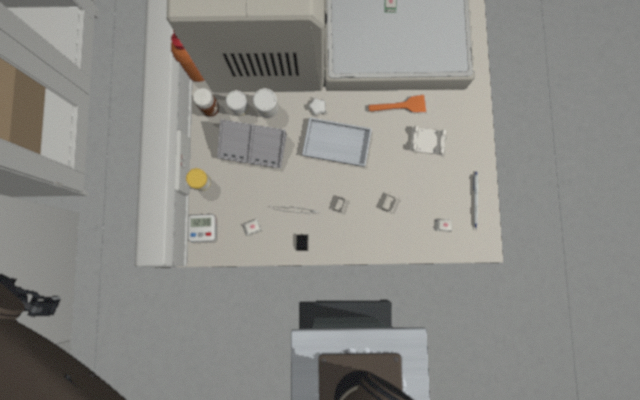

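View pics/scene0.png

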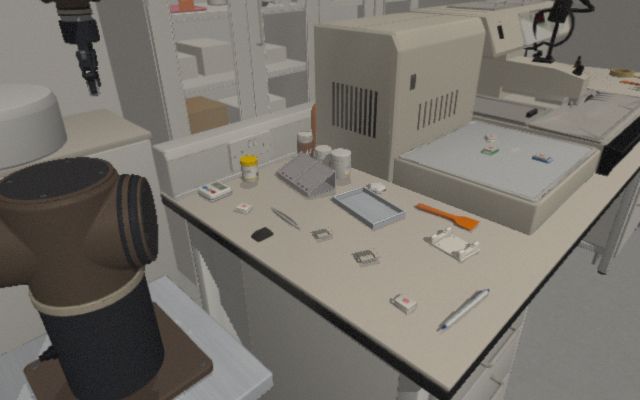

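The top view (up = +x, left = +y) shows the blocks at (252,227) and (444,225), and the moulds at (339,204) and (388,203). The forceps are at (293,210), the sloped rest at (252,144), the tray at (337,142) and the forceps rest at (429,140). The timer is at (202,228), the pot at (196,180), and a black decoy at (302,242).

```bash
python3 - <<'E'
from h import *
c=np.load("top0.npy",allow_pickle=True).item()
f=c["frame"]; crop=f[90:260,180:500]
cv2.imwrite("pics/crop0.png",cv2.resize(crop,None,fx=2.5,fy=2.5,interpolation=cv2.INTER_CUBIC))
P=points(c); G=onplane(c,0)
bg=cv2.medianBlur(f,51)
lab=cv2.cvtColor(f,cv2.COLOR_BGR2LAB).astype(float)
ref=np.median(lab[160:190,300:420].reshape(-1,3),0)
print("bench",ref,np.median(P[160:190,300:420,2]))
m=(np.abs((lab-ref)).max(2)>11).astype(np.uint8); m[:92]=0;m[262:]=0;m[:,:188]=0;m[:,492:]=0
n,l,s,ce=cv2.connectedComponentsWithStats(m,connectivity=8)
for i in range(1,n):
    if s[i,4]<25: continue
    q=np.argwhere(l==i); z=P[l==i][:,2]; pts=G[l==i][:,:2]
    r=cv2.minAreaRect((pts*1000).astype(np.float32))
    print(ce[i].round(1),s[i,4],"xy",np.round(pts.mean(0),3),"rect mm",np.round(r[0]),np.round(r[1]),round(r[2]),"z",np.percentile(z,[10,50,90]).round(3))
E
```

```text
bench [182. 128. 134.] -0.0012656385124160119
[232.2 146. ] 8473 xy [0.597 0.303] rect mm [530. 279.] [424. 263.] 2 z [-0.003  0.014  0.06 ]
[293.8  92. ] 42 xy [0.734 0.149] rect mm [733. 149.] [101.   3.] 89 z [-0.003 -0.001  0.002]
[400.2 105.3] 731 xy [ 0.695 -0.119] rect mm [ 691. -106.] [ 49. 157.] 8 z [-0.002  0.006  0.01 ]
[329.6 137.9] 1429 xy [0.614 0.061] rect mm [629.  46.] [185. 163.] 79 z [-0.003  0.001  0.013]
[318.  105.3] 108 xy [0.699 0.088] rect mm [698.  89.] [28. 29.] 89 z [0.009 0.011 0.014]
[423.7 140.2] 874 xy [ 0.604 -0.174] rect mm [ 604. -174.] [104.  68.] 81 z [-0.002  0.003  0.011]
[472.9 198.6] 347 xy [ 0.455 -0.288] rect mm [ 452. -288.] [ 20. 144.] 86 z [-0.004  0.     0.006]
[387.2 202.9] 300 xy [ 0.448 -0.078] rect mm [447. -78.] [50. 45.] 62 z [-0.004 -0.002  0.002]
[338.1 204.2] 278 xy [0.446 0.042] rect mm [447.  42.] [47. 43.] 68 z [-0.004 -0.002  0.002]
[292.5 209.3] 255 xy [0.435 0.154] rect mm [436. 154.] [126.  19.] 84 z [-0.004 -0.     0.006]
[249.6 227.8] 208 xy [0.392 0.258] rect mm [393. 256.] [42. 47.] 20 z [-0.004  0.001  0.009]
[441.  224.9] 161 xy [ 0.392 -0.206] rect mm [ 393. -209.] [44. 30.] 85 z [-0.003  0.004  0.011]
[300.6 241.8] 325 xy [0.356 0.135] rect mm [356. 135.] [41. 43.] 89 z [-0.003  0.003  0.011]
[198. 254.] 39 xy [0.331 0.381] rect mm [330. 380.] [22. 17.] 63 z [-0.004 -0.001  0.002]
```

View pics/crop0.png

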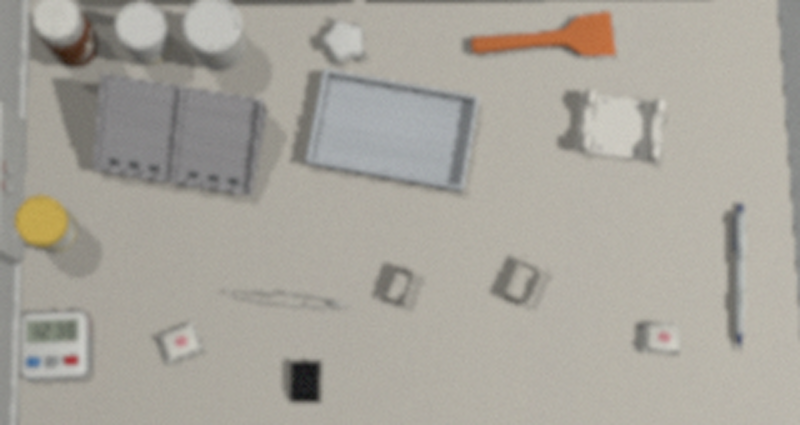

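```bash
python3 - <<'E'
from h import *
c=np.load("top0.npy",allow_pickle=True).item()
f=c["frame"]; P=points(c)
t=[]
for (u,v) in((252,227),(444,225),(339,204),(388,203)):
    a=cv2.resize(f[v-18:v+18,u-24:u+24],None,fx=8,fy=8,interpolation=cv2.INTER_CUBIC)
    a=cv2.normalize(a,None,0,255,cv2.NORM_MINMAX)
    for k in range(0,48,10): cv2.putText(a,str(u-24+k),(k*8,10),0,.35,(0,255,0)); a[::4,k*8]=(0,255,0)
    for k in range(0,36,10): cv2.putText(a,str(v-18+k),(0,k*8+10),0,.35,(0,0,255)); a[k*8,::4]=(0,0,255)
    t.append(a)
cv2.imwrite("pics/tiles.png",np.vstack([np.hstack(t[:2]),np.hstack(t[2:])]))
hsv=cv2.cvtColor(f,cv2.COLOR_BGR2HSV).astype(int); lab=cv2.cvtColor(f,cv2.COLOR_BGR2LAB).astype(int)
def rep(n,m,z,box):
    k=np.zeros(m.shape,bool); u0,u1,v0,v1=box; k[v0:v1,u0:u1]=m[v0:v1,u0:u1]
    nn,l,s,_=cv2.connectedComponentsWithStats(k.astype(np.uint8)); i=1+np.argmax(s[1:,4]); k=l==i
    g=onplane(c,z)[k][:,:2]*1000; r=cv2.minAreaRect(g.astype(np.float32))
    print(n,k.sum(),"mean",g.mean(0).round(1),"rect",np.round(r[0],1),np.round(r[1],1),round(r[2],1),"z",np.percentile(P[k][:,2],[10,50,90]).round(4))
for n,b in(("blkL",(236,268,214,242)),("blkR",(430,460,212,238))):
    rep(n+" bright",lab[...,0]>195,.011,b); rep(n+" red",lab[...,1]>136,.011,b); rep(n+" z",P[...,2]>.006,.011,b)
rep("tray",lab[...,2]<131,.015,(300,375,112,172))
rep("frest bright",lab[...,0]>190,.012,(405,455,120,165)); rep("frest z",P[...,2]>.004,.012,(405,455,120,165))
rep("rest",(lab[...,2]<132)&(lab[...,0]>90),.03,(212,290,115,172))
rep("pot",hsv[...,1]>120,.062,(180,215,160,200)); rep("forc",np.abs(lab[...,0]-182)>6,.006,(262,325,200,220))
Q=P[125:165,222:285].reshape(-1,3); Q=Q[(Q[:,2]>.012)]
A=np.c_[Q[:,:2],np.ones(len(Q))]
w=np.linalg.lstsq(A,Q[:,2],rcond=None)[0]
for _ in range(5):
    r=np.abs(A@w-Q[:,2])<.004; w=np.linalg.lstsq(A[r],Q[r,2],rcond=None)[0]
print("slope",w,np.arctan(np.hypot(*w[:2])),"dir",np.degrees(np.arctan2(w[1],w[0])),r.sum())
E
```

```text
blkL bright 27 mean [390.9 246.1] rect [390.6 246.7] [13.2 25.5] 49.4 z [0.0049 0.0091 0.0129]
blkL red 17 mean [394.7 250.4] rect [394.5 250. ] [ 8.6 10.1] 44.9 z [0.0069 0.0086 0.0112]
blkL z 124 mean [395.1 250.7] rect [395.2 252.2] [27.6 34.9] 15.2 z [0.007  0.009  0.0122]
blkR bright 36 mean [ 387.7 -218.8] rect [ 387.2 -217.8] [16.5 26.5] 30.6 z [0.0068 0.0094 0.012 ]
blkR red 16 mean [ 391.7 -213.6] rect [ 391.7 -213.1] [9.7 7.2] 89.1 z [0.0066 0.0095 0.0125]
blkR z 127 mean [ 392.  -212.8] rect [ 391.7 -213.1] [29.4 26.5] 89.1 z [0.0069 0.0089 0.0117]
tray 2575 mean [599.5  44.2] rect [600.   44.1] [161.8 101.3] 78.9 z [-0.0012  0.0021  0.0118]
frest bright 454 mean [ 602.6 -174.1] rect [ 602.9 -174.4] [55.7 61.8] 79.3 z [0.0005 0.0037 0.0084]
frest z 212 mean [ 602.8 -207.3] rect [ 598.8 -198.4] [54.7 63.9] 85.2 z [0.0045 0.0076 0.0182]
rest 2775 mean [594.9 253.8] rect [596.2 260.9] [184.9 104.1] 80.1 z [0.0101 0.0286 0.0469]
pot 296 mean [504.2 374.2] rect [504.6 373.5] [44.5 42.7] 89.2 z [0.0571 0.0595 0.0623]
forc 456 mean [434.3 164.1] rect [435.4 157.2] [ 46.4 140.5] 0.3 z [-0.0042 -0.0008  0.0053]
slope [ 0.30239322 -0.10582792 -0.12272892] 0.3100445831629089 dir -19.28840741477659 819
```

View pics/tiles.png

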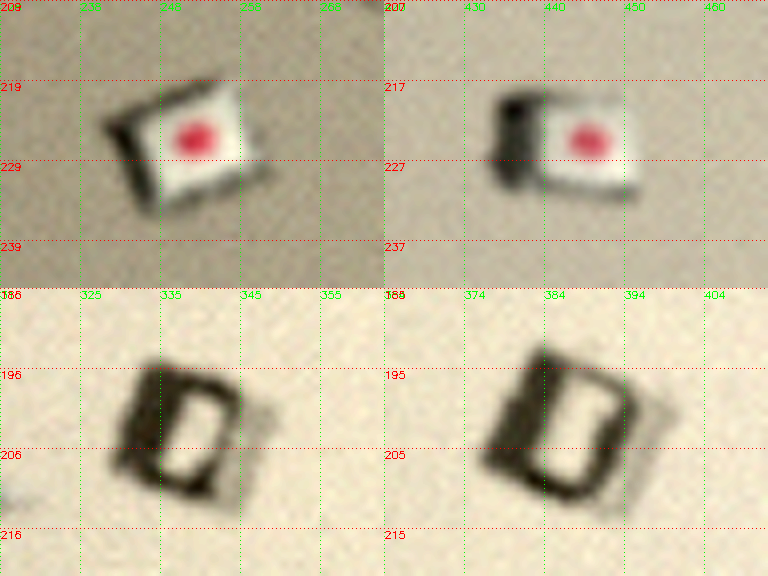

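The tiles show the left block's wax with its spot at (250,226), tilted about 20°, and the right block's at (444.5,225). Both have dark left faces that could be shadow or the sloped cassette end. The mould outlines centre near (338.5,204.5) and (387,203). I'll check the scene view to settle which.

```bash
python3 - <<'E'
from h import *
c=np.load("scene0.npy",allow_pickle=True).item()
f=c["frame"]
t=[]
for (u,v) in((244,209),(404,303),(322,235),(367,257)):
    a=cv2.resize(f[v-18:v+18,u-24:u+24],None,fx=8,fy=8,interpolation=cv2.INTER_CUBIC)
    a=cv2.normalize(a,None,0,255,cv2.NORM_MINMAX)
    for k in range(0,48,10): cv2.putText(a,str(u-24+k),(k*8,10),0,.35,(0,255,0)); a[::4,k*8]=(0,255,0)
    for k in range(0,36,10): cv2.putText(a,str(v-18+k),(0,k*8+10),0,.35,(0,0,255)); a[k*8,::4]=(0,0,255)
    t.append(a)
cv2.imwrite("pics/tiles2.png",np.vstack([np.hstack(t[:2]),np.hstack(t[2:])]))
E
```

```text
(no output)
```

View pics/tiles2.png

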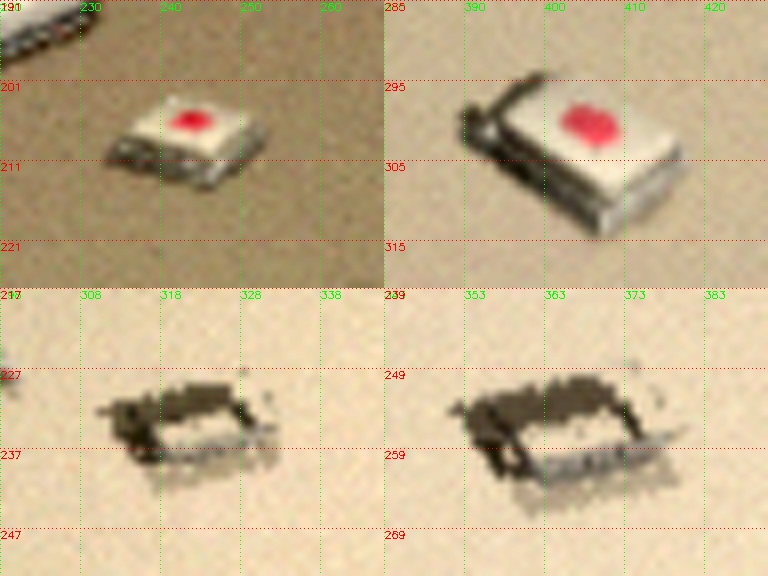

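The scene tiles settle it: each block's dark left part is its sloped cassette end at (390,300), so the whole outline is the 41 mm block. I'll convert the corner readings to world points and check the sizes.

```bash
python3 - <<'E'
from h import *
c=np.load("top0.npy",allow_pickle=True).item(); s=np.load("scene0.npy",allow_pickle=True).item(); P=points(c)
def W(c,uv,z):
    g=onplane(c,z)[...,:2].astype(np.float32); uv=np.array(uv,np.float32)
    return cv2.remap(g,uv[:,:1],uv[:,1:],cv2.INTER_LINEAR)[:,0]*1000
def rep(n,c,uv,z):   # corners TL,TR,BR,BL
    w=W(c,uv,z); d=np.linalg.norm(w-np.roll(w,-1,0),axis=1)
    a=(w[0]+w[3]-w[1]-w[2]); b=w[0]+w[1]-w[2]-w[3]
    print(n,"mid",w.mean(0).round(1),"sides",d.round(),"horiz(+y)dir",np.degrees(np.arctan2(a[1],a[0])).round(1),"vert(+x)dir",np.degrees(np.arctan2(b[1],b[0])).round(1))
cr=lambda l:[((x+.5)/2.5-.5+180,(y+.5)/2.5-.5+90) for x,y in l]
ti=lambda l,u,v:[((x+.5)/8-.5+u,(y+.5)/8-.5+v) for x,y in l]
rep("blkL",c,ti([(105,122),(225,80),(268,172),(150,212)],228,209),.006)
rep("blkR",c,ti([(116,95),(252,100),(254,200),(110,190)],420,207),.006)
rep("m2 L",c,ti([(150,77),(240,107),(210,212),(112,177)],315,186),.009)
rep("m1 R",c,ti([(156,57),(256,107),(191,212),(101,177)],364,185),.010)
rep("tray",c,cr([(325,73),(476,97),(463,190),(308,163)]),.015)
rep("frest",c,cr([(588,92),(663,100),(658,162),(583,157)]),.015)
print("rest bottom",W(c,cr([(98,168),(248,192)]),.018).round(1),"top",W(c,cr([(103,78),(263,100)]),.054).round(1))
print("red scene R",W(s,ti([(588-384,125)],380,285),.011),"L",W(s,ti([(190,120)],220,191),.011))
print("m1 scene rim",W(s,ti([(455-384,410-288),(615-384,380-288),(660-384,440-288),(520-384,475-288)],343,239),.010).round())
poly=np.zeros(P.shape[:2],np.uint8); cv2.fillPoly(poly,[np.int32(cr([(115,90),(248,108),(236,172),(108,152)]))],1)
Q=P[poly>0]; A=np.c_[Q[:,:2],np.ones(len(Q))]; w=np.linalg.lstsq(A,Q[:,2],rcond=None)[0]
for _ in range(6):
    r=np.abs(A@w-Q[:,2])<.004; w=np.linalg.lstsq(A[r],Q[r,2],rcond=None)[0]
print("slope",np.arctan(np.hypot(*w[:2])),"dir",np.degrees(np.arctan2(w[1],w[0])),r.sum(),len(Q),"w",w)
# frest depth of tips
m=(P[...,2]>.008); m[:120]=0;m[165:]=0;m[:,:405]=0;m[:,455:]=0
print("frest hi",np.c_[np.argwhere(m)[:,::-1]].mean(0),[np.round(P[m&(P[...,1]>-.174)].mean(0),3),np.round(P[m&(P[...,1]<-.174)].mean(0),3)])
for n,b in(("timer",(188,216,214,244)),):
    k=P[b[2]:b[3],b[0]:b[1]].reshape(-1,3);k=k[k[:,2]>.01];print(n,k.min(0),k.max(0))
E
```

```text
blkL mid [393.5 253.8] sides [38. 31. 37. 31.] horiz(+y)dir 108.3 vert(+x)dir 26.0
blkR mid [ 391.4 -208.1] sides [41. 30. 43. 29.] horiz(+y)dir 86.1 vert(+x)dir -4.2
m2 L mid [446.9  45.8] sides [29. 33. 31. 33.] horiz(+y)dir 69.9 vert(+x)dir -19.3
m1 R mid [449.  -72.3] sides [34. 38. 29. 41.] horiz(+y)dir 64.6 vert(+x)dir -29.6
tray mid [598.9  42.9] sides [151.  95. 154.  93.] horiz(+y)dir 79.4 vert(+x)dir -10.1
frest mid [ 598.4 -183.7] sides [74. 63. 74. 66.] horiz(+y)dir 84.0 vert(+x)dir -7.1
rest bottom [[564.6 331.6]
 [538.5 185.3]] top [[644.3 320.7]
 [620.3 167.7]]
red scene R [[ 389.9669  -214.75198]] L [[391.90262 250.32785]]
m1 scene rim [[ 427.  -61.]
 [ 464.  -81.]
 [ 452. -105.]
 [ 418.  -90.]]
slope 0.3994226267248175 dir -11.589846303071289 1030 1444 w [ 0.41350629 -0.08480429 -0.19400724]
frest hi [429.19211823 139.09359606] [array([ 0.573, -0.125,  0.139]), array([ 0.598, -0.215,  0.014])]
timer [0.28829499 0.08101878 0.0100524 ] [0.42585834 0.40414359 1.18473432]
```

```bash
python3 - <<'E'
from h import *
np.set_printoptions(linewidth=250)
c=np.load("top0.npy",allow_pickle=True).item(); s=np.load("scene0.npy",allow_pickle=True).item()
P=points(c);S=points(s)
print("m1 top u376..402"); print((P[190:217,374:402,2]*1000).round().astype(int))
print("blkR top u430.."); print((P[217:234,430:456,2]*1000).round().astype(int))
for n,cx,cy in(("m1",.449,-.075),("m2",.447,.044),("bR",.391,-.21),("bL",.394,.252)):
    for nm,X in(("top",P),("scene",S)):
        k=(np.abs(X[...,0]-cx)<.045)&(np.abs(X[...,1]-cy)<.045)&(X[...,2]>.0055)&(X[...,2]<.02)
        g=X[k][:,:2]*1000
        if len(g)>4: r=cv2.minAreaRect(g.astype(np.float32)); print(n,nm,len(g),g.mean(0).round(1),np.percentile(g,[3,97],axis=0).round(),np.round(r,1) if 0 else r)
E
```

```text
m1 top u376..402
[[  4   0   2  -1   0  -3   0   0  -3   1  -3  -2  -1  -5   1  -3  -1   1  -4  -1  -2   3  -2  -5   2   1   2   4]
 [ -3   2  -3   1   0  -1   2  -3   0   0   1  -2  -2  -1   2  -2  -3   1   4   1  -1  -1   2   0  -5  -1  -1   1]
 [  4   0  -4  -5  -2  -2  -3  -3  -1  -3  -1   0   1  -4   3  -6   1  -1  -5  -1  -4  -2  -4  -4   0  -2  -2  -1]
 [ -2  -6   3  -6  -3  -7  -6  -1   2  -3  -4  -3   3  -2   0  -2   3  -1   1   1   1  -3  -3  -1  -1  -2  -1  -6]
 [  0   0  -2   1  -1   0  -1  -1  -1  -4  -5  -3  -1  -7  -3  -1  -6   4  -1   1  -1   1  -3  -9  -2  -2   3  -1]
 [  0  -2  -4  -2   1  -1  -4  -4  -5  -3   0  -2  -2  -2  -1  -4  -1  -4  -2   0  -5  -3  -1   2  -1  -4  -1   0]
 [  1  -4  -7  -2   0   0  -1  -3   1   1   2  -2  -6  -4  -3  -3   2   1  -6   0  -3   2  -1  -2  -3  -1   1  -1]
 [ -4   1  -2   3  -4  -2   1  -1   1   0   1  -6   0   1   0 -11   2  -4  -1  -3  -1  -3  -2  -2   4  -1  -5  -2]
 [ -2   4  -2  -3   0  -3  -3   0   1   2   4  -5  -2  -5  -1  -1  -4  -3  -2   2  -1  -1  -3   0   1  -2  -3  -2]
 [ -5   0   0  -3   1  -3  -1   2  -4   1  -4   
[... 4103 characters left out ...]
183594), (30.030925750732422, 35.99042892456055), 67.37884521484375)
bR top 135 [ 392.5 -213.3] [[ 381. -228.]
 [ 405. -199.]] ((403.2049560546875, -214.7810516357422), (34.48488998413086, 52.967506408691406), 75.71237182617188)
bR scene 257 [ 386.4 -216.7] [[ 375. -231.]
 [ 401. -200.]] ((388.751220703125, -214.50741577148438), (35.26527404785156, 28.956905364990234), 87.76045227050781)
bL top 128 [395.1 251.1] [[381. 236.]
 [410. 266.]] ((394.50213623046875, 252.064208984375), (27.456892013549805, 36.20669937133789), 20.2214298248291)
bL scene 105 [389.2 245.7] [[375. 232.]
 [406. 262.]] ((390.5362854003906, 247.61231994628906), (27.838226318359375, 35.493370056152344), 21.835086822509766)
```

The scene depth gives the moulds at their true sizes: m1 at (446,-85), 35x41 mm, and m2 at (445,36), 30x36 mm. So the dark bands in the top view are shadow. For the blocks, depth shows the full 41 mm including a low sloped end on +y. I have enough to start moving.

```bash
cat > go.py <<'E'
import sys; from h import *
# go.py x y z toolYdeg  (mm) -> shift in tool axes, yaw
x,y,z,a=map(float,sys.argv[1:5]); s=get_state(); T=R.from_quat(s["tcp_rot"]); M=T.as_matrix()
d=M.T@(np.array([x,y,z])-np.array(s["eef_pos"])*1000); cur=np.degrees(np.arctan2(M[1,1],M[0,1]))
t=-((a-cur+90)%180-90)
print("t",s["time"],"pos",(np.array(s["eef_pos"])*1000).round(1),"toolY",cur.round(1),"q1,q6",s["qpos"][[0,5]].round(2),"open",round(s["opening"],3),"f",s["finger_force"])
print("shift",d.round(1),"yaw",round(t,1))
E
python3 go.py 394 253.5 150 20
```

```text
t 0.1 pos [255.6 624.1 230.1] toolY 67.7 q1,q6 [ 1.03 -0.15] open 0.998 f 0.0
shift [-268.6 -290.3   80.6] yaw 47.7
```

```bash
python3 -m crank '[[[-269,-290,0],48,0],[[-269,-290,0],48,0],[[-269,-290,0],48,0],[[-269,-290,0],48,0],[[-269,-290,0],48,0],[[-269,-290,0],48,0],[[-269,-290,0],48,60],[[-269,-290,80],48,60],[[-269,-290,80],48,60],[[-269,-290,80],48,60]]' 30; python3 go.py 394 253.5 4 20
```

```text
time: 1.1
eef_pos: [0.3914, 0.2509, 0.1455]
tcp_rot: [0.577, 0.817, -0.005, -0.003]
contact_force: [-0.5, -0.9, -0.8]
opening: 0.76
finger_force: 0.0
t 1.1 pos [391.4 250.9 145.5] toolY 19.5 q1,q6 [0.35 0.01] open 0.76 f 0.0
shift [  1.6   5.1 141.5] yaw -0.5
```

```bash
python3 -m crank '[[[1,2,50],0,60],[[1,2,90],0,60],[[1,2,115],0,60],[[1,2,130],0,60],[[1,2,130],0,60],[[1,2,130],0,60]]'; python3 go.py 394 253.5 3 20
```

```text
time: 1.7
eef_pos: [0.3972, 0.2569, 0.0225]
tcp_rot: [0.575, 0.818, 0.001, 0.0]
contact_force: [0.3, 0.3, 1.1]
opening: 0.766
finger_force: 0.0
t 1.7 pos [397.2 256.9  22.5] toolY 19.8 q1,q6 [0.36 0.01] open 0.766 f 0.0
shift [-2.1 -4.1 19.5] yaw -0.2
```

```bash
python3 -m crank '[[[-2,-4,10],0,60],[[-2,-4,20],0,60],[[-2,-4,20],0,60],[[-2,-4,20],0,160],[[-2,-4,20],0,160],[[-2,-4,20],0,200],[[-2,-4,20],0,200],[[-2,-4,20],0,255],[[-2,-4,20],0,255],[[-2,-4,20],0,255]]' 30; python3 go.py 394 253.5 3 20
```

```text
time: 2.7
eef_pos: [0.3939, 0.2529, 0.0018]
tcp_rot: [0.576, 0.818, 0.001, 0.0]
contact_force: [-0.6, 0.3, 4.3]
opening: 0.324
finger_force: 30.1
t 2.7 pos [393.9 252.9   1.8] toolY 19.7 q1,q6 [0.35 0.01] open 0.324 f 30.14816701412201
shift [ 0.5  0.3 -1.2] yaw -0.3
```

```bash
python3 -m crank '[[[0,0,-50],0,255],[[0,0,-100],0,255],[[0,0,-110],0,255],[[0,0,-110],0,255]]'; python3 go.py 589 291.7 110 80
```

```text
time: 3.1
eef_pos: [0.3946, 0.2533, 0.1134]
tcp_rot: [0.575, 0.818, 0.002, 0.001]
contact_force: [-0.2, 0.0, -0.8]
opening: 0.326
finger_force: 29.8
t 3.1 pos [394.6 253.3 113.4] toolY 19.7 q1,q6 [0.35 0.01] open 0.326 f 29.765034914016724
shift [-29.4 195.9   4.4] yaw -60.3
```

```bash
python3 -m crank '[[[-29,196,0],-60,255],[[-29,196,0],-60,255],[[-29,196,0],-60,255],[[-29,196,0],-60,255],[[-29,196,0],-60,255],[[-29,196,0],-60,255],[[-29,196,0],-60,255],[[-29,196,0],-60,255],[[-29,196,0],-60,255]]'; python3 go.py 589 291.7 50 80; python3 - <<'E'
from h import *
t=read_camera("top"); s=read_camera("scene")
a=cv2.resize(t["frame"][90:210,185:385],None,fx=3,fy=3,interpolation=cv2.INTER_CUBIC)
b=cv2.resize(s["frame"][130:250,200:400],None,fx=3,fy=3,interpolation=cv2.INTER_CUBIC)
cv2.imwrite("pics/b1.png",cv2.resize(np.vstack([a,b]),None,fx=.8,fy=.8))
E
```

```text
time: 4.0
eef_pos: [0.5862, 0.2911, 0.1087]
tcp_rot: [0.091, 0.996, -0.001, -0.002]
contact_force: [-0.3, 0.7, -0.7]
opening: 0.325
finger_force: 29.8
t 4.0 pos [586.2 291.1 108.7] toolY 79.5 q1,q6 [ 0.31 -1.08] open 0.325 f 29.77968066930771
shift [-2.8  1.2 58.7] yaw -0.5
```

View pics/b1.png

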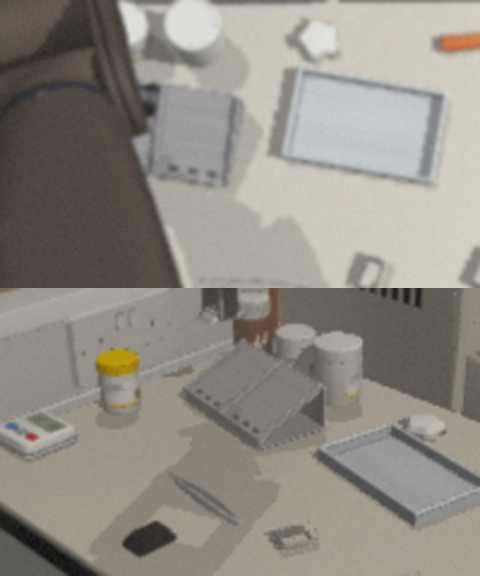

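The block is held above the left bay: the gripper shows at about (215,305) in the lower crop, and the bays are clear. Lowering now.

```bash
python3 -m crank '[[[-1,1,40],0,255],[[-1,1,60],0,255],[[-1,1,65],0,255],[[-1,1,65],0,255],[[-1,1,65],0,255]]'; python3 -m crank '[[[0,0,2],0,255],[[0,0,4],0,255],[[0,0,4],0,255]]';python3 go.py 589 291.7 38 80
```

```text
time: 4.6
eef_pos: [0.5897, 0.2927, 0.0478]
tcp_rot: [0.09, 0.996, 0.0, 0.001]
contact_force: [0.2, 0.4, 0.5]
opening: 0.324
finger_force: 29.8
time: 4.9
eef_pos: [0.5889, 0.2924, 0.0428]
tcp_rot: [0.09, 0.996, 0.0, 0.0]
contact_force: [0.1, -0.2, -0.3]
opening: 0.323
finger_force: 29.8
t 4.9 pos [588.9 292.4  42.8] toolY 79.7 q1,q6 [ 0.31 -1.08] open 0.323 f 29.78402316570282
shift [-0.2 -0.7  4.8] yaw -0.3
```

```bash
python3 -m crank '[[[0,0,2],0,255],[[0,0,4],0,255],[[0,0,4],0,255]]';python3 -m crank '[[[0,0,1],0,255],[[0,0,2],0,255],[[0,0,2],0,255]]'
```

```text
time: 5.2
eef_pos: [0.5884, 0.2922, 0.0378]
tcp_rot: [0.09, 0.996, -0.0, -0.0]
contact_force: [0.2, 0.6, -0.0]
opening: 0.322
finger_force: 29.8
time: 5.5
eef_pos: [0.5888, 0.2924, 0.0365]
tcp_rot: [0.09, 0.996, -0.0, -0.0]
contact_force: [-0.5, -0.2, 0.6]
opening: 0.324
finger_force: 29.9
```

```bash
python3 -m crank '[[[0,0,1],0,255],[[0,0,2],0,255],[[0,0,2],0,255]]';python3 -m crank '[[[0,0,1],0,255],[[0,0,2],0,255],[[0,0,2],0,255]]'
```

```text
time: 5.8
eef_pos: [0.5889, 0.2924, 0.0361]
tcp_rot: [0.089, 0.996, -0.0, -0.0]
contact_force: [-3.9, -1.0, 7.3]
opening: 0.32
finger_force: 30.7
time: 6.1
eef_pos: [0.5888, 0.2928, 0.0356]
tcp_rot: [0.089, 0.996, -0.0, -0.0]
contact_force: [-7.2, -2.3, 13.4]
opening: 0.321
finger_force: 31.4
```

```bash
python3 -m crank '[[[0,0,-2],0,255],[[0,0,-2],0,130],[[0,0,-2],0,130],[[0,0,-2],0,130],[[0,0,-2],0,130],[[0,0,-20],0,130],[[0,0,-60],0,130],[[0,0,-110],0,130],[[0,0,-110],0,130]]'; python3 go.py 392 -209.5 150 0
```

```text
time: 7.0
eef_pos: [0.5942, 0.2942, 0.1536]
tcp_rot: [0.089, 0.996, 0.003, 0.008]
contact_force: [1.1, 0.4, 0.9]
opening: 0.491
finger_force: 0.0
t 7.0 pos [594.2 294.2 153.6] toolY 79.7 q1,q6 [ 0.31 -1.08] open 0.491 f 0.0
shift [ 109.1 -531.6   -2.6] yaw 79.7
```

```bash
python3 go.py 436 154 60 -6
```

```text
t 7.0 pos [594.2 294.2 153.6] toolY 79.7 q1,q6 [ 0.31 -1.08] open 0.491 f 0.0
shift [ 132.1 -166.9   90.1] yaw 85.7
```

```bash
python3 -m crank '[[[132,-167,0],86,130],[[132,-167,0],86,130],[[132,-167,0],86,130],[[132,-167,0],86,130],[[132,-167,0],86,130],[[132,-167,30],86,130],[[132,-167,60],86,130],[[132,-167,90],86,130],[[132,-167,90],86,130],[[132,-167,90],86,130]]'; python3 -m crank '[[[132,-167,90],0,130]]' >/dev/null 2>&1 & sleep 0; wait; python3 go.py 436 154 3 -6
```

```text
time: 8.0
eef_pos: [0.4285, 0.1514, 0.0519]
tcp_rot: [0.747, 0.665, -0.001, -0.0]
contact_force: [-0.1, 0.5, 0.8]
opening: 0.491
finger_force: 0.0
t 8.1 pos [403.1 183.3  36.9] toolY -6.7 q1,q6 [0.2  0.31] open 0.489 f 0.0
shift [-25.4  35.7  34.2] yaw -0.7
```

That second one-row call was my mistake: it moved the tool about 40 mm off line. It touched nothing, and I'm correcting it.

```bash
python3 -m crank '[[[-25,36,0],0,130],[[-25,36,0],0,130],[[-25,36,0],0,130],[[-25,36,0],0,130]]'; python3 go.py 436 154 3 -6; python3 - <<'E'
from h import *
t=read_camera("top"); s=read_camera("scene")
a=cv2.resize(t["frame"][115:235,205:385],None,fx=3,fy=3,interpolation=cv2.INTER_CUBIC)
b=cv2.resize(s["frame"][135:255,200:380],None,fx=3,fy=3,interpolation=cv2.INTER_CUBIC)
cv2.imwrite("pics/b2.png",cv2.resize(np.vstack([a,b]),None,fx=.83,fy=.83))
E
```

```text
time: 8.5
eef_pos: [0.4297, 0.1549, 0.0335]
tcp_rot: [0.745, 0.667, 0.0, 0.0]
contact_force: [0.0, 0.1, -0.1]
opening: 0.49
finger_force: 0.0
t 8.5 pos [429.7 154.9  33.5] toolY -6.3 q1,q6 [0.12 0.23] open 0.49 f 0.0
shift [-0.3  6.3 30.5] yaw -0.3
```

View pics/b2.png

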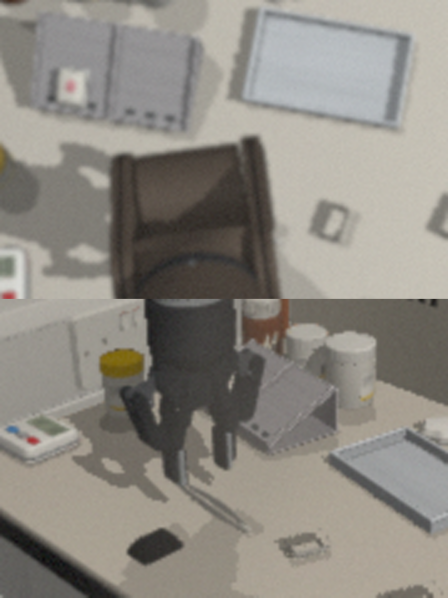

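The first block is seated in the left bay against the lip at (72,87). The gripper stands over the forceps, but it may be a little towards their +y end, so I'll check against the scene view.

```bash
python3 - <<'E'
from h import *
s=np.load("scene0.npy",allow_pickle=True).item(); f=s["frame"]; S=points(s)
lab=cv2.cvtColor(f,cv2.COLOR_BGR2LAB).astype(int); m=np.zeros(f.shape[:2],np.uint8)
bg=cv2.medianBlur(f,31); d=np.abs(f.astype(int)-bg).max(2)
m[200:236,264:308]=(d[200:236,264:308]>14)
n,l,st,_=cv2.connectedComponentsWithStats(m,connectivity=8); 
for i in range(1,n):
    if st[i,4]>20:
        k=l==i; g=onplane(s,.0045)[k][:,:2]*1000; print(st[i],cv2.minAreaRect(g.astype(np.float32)))
k=(np.abs(S[...,0]-.436)<.03)&(np.abs(S[...,1]-.154)<.09)&(S[...,2]>.0055)&(S[...,2]<.02)
print(cv2.minAreaRect((S[k][:,:2]*1000).astype(np.float32)),k.sum(), np.percentile(S[k][:,:2],[3,97],axis=0))
E
```

```text
[271 207  29  24 190] ((431.1708068847656, 145.132080078125), (124.69343566894531, 20.819189071655273), 82.64717102050781)
[264 227  10   9  69] ((370.17120361328125, 128.92050170898438), (34.46308135986328, 19.254730224609375), 51.97739791870117)
((429.2236022949219, 167.06236267089844), (29.233095169067383, 153.6038360595703), 6.6543660163879395) 73 [[0.41018807 0.09155062]
 [0.43924466 0.23135177]]
```

```bash
python3 go.py 434 148 2 -6.5
```

```text
t 8.6 pos [429.5 154.8  33.3] toolY -6.3 q1,q6 [0.12 0.23] open 0.489 f 0.0
shift [-6.3  5.2 31.3] yaw 0.2
```

```bash
python3 -m crank '[[[-6,5,10],0,130],[[-6,5,20],0,130],[[-6,5,30],0,130],[[-6,5,30],0,130],[[-6,5,30],0,200],[[-6,5,30],0,200],[[-6,5,30],0,255],[[-6,5,30],0,255],[[-6,5,30],0,255],[[-6,5,30],0,255]]' 40; python3 -m crank '[[[0,0,-30],0,255],[[0,0,-70],0,255],[[0,0,-110],0,255],[[0,0,-110],0,255]]';python3 go.py 599 -183 110 -7
```

```text
time: 9.6
eef_pos: [0.434, 0.1487, 0.0032]
tcp_rot: [0.744, 0.668, 0.0, 0.0]
contact_force: [0.1, -0.3, 0.6]
opening: 0.121
finger_force: 39.5
time: 10.0
eef_pos: [0.4379, 0.1492, 0.119]
tcp_rot: [0.744, 0.668, 0.005, 0.004]
contact_force: [1.1, 1.1, 0.4]
opening: 0.121
finger_force: 39.4
t 10.0 pos [437.9 149.2 119. ] toolY -6.2 q1,q6 [0.11 0.22] open 0.121 f 39.35836017597467
shift [-312.8  195.9   10.5] yaw 0.8
```

```bash
python3 -m crank '[[[-314,194,0],1,255],[[-314,194,0],1,255],[[-314,194,0],1,255],[[-314,194,0],1,255],[[-314,194,0],1,255],[[-314,194,0],1,255],[[-314,194,0],1,255],[[-314,194,0],1,255],[[-314,194,0],1,255],[[-314,194,0],1,255]]'; python3 go.py 599 -183 40 -7; python3 - <<'E'
from h import *
t=read_camera("top"); s=read_camera("scene")
a=cv2.resize(t["frame"][95:215,380:500],None,fx=4,fy=4,interpolation=cv2.INTER_CUBIC)
b=cv2.resize(s["frame"][170:290,390:490],None,fx=4,fy=4,interpolation=cv2.INTER_CUBIC)
cv2.imwrite("pics/f1.png",cv2.resize(np.hstack([a,b]),None,fx=.9,fy=.9))
E
```

```text
time: 11.0
eef_pos: [0.5916, -0.1841, 0.1114]
tcp_rot: [0.75, 0.661, -0.0, -0.001]
contact_force: [-0.0, 0.1, 0.0]
opening: 0.118
finger_force: 39.4
t 11.0 pos [ 591.6 -184.1  111.4] toolY -7.3 q1,q6 [-0.47 -0.34] open 0.118 f 39.356139404699206
shift [ 2.   7.4 71.4] yaw -0.3
```

View pics/f1.png

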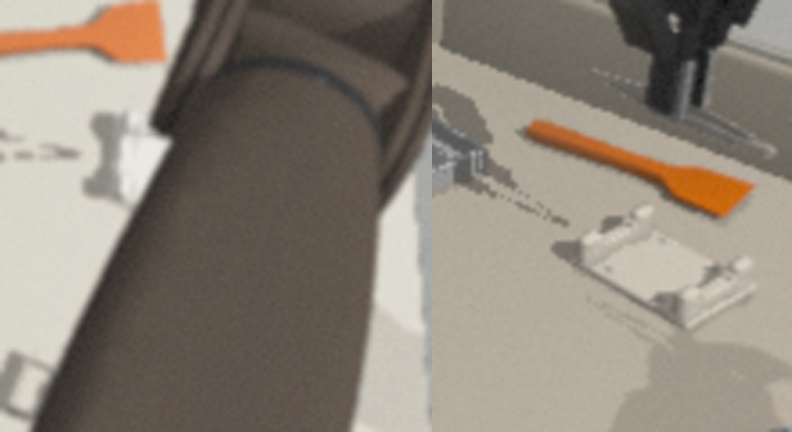

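```bash
python3 - <<'E'
from h import *
s=np.load("scene0.npy",allow_pickle=True).item()
def W(pts,z):
    g=onplane(s,z)[...,:2].astype(np.float32); q=np.float32([((x-432)/3.6+390,y/3.6+170) for x,y in pts])
    return cv2.remap(g,q[:,:1],q[:,1:],cv2.INTER_LINEAR)[:,0]*1000
t=W([(592,240),(645,211),(683,287),(744,264)],.019); print(t.round(),t.mean(0))
print("base front,right",W([(688,326),(757,288)],.002).round())
S=points(s); k=(np.abs(S[...,0]-.6)<.06)&(np.abs(S[...,1]+.18)<.07)&(S[...,2]>.013)&(S[...,2]<.03)
p=S[k]*1000; print(len(p),cv2.minAreaRect(p[:,:2].astype(np.float32)))
a=p[p[:,1]>-180];b=p[p[:,1]<-180]; print(np.median(a,0),np.median(b,0))
e=W([(592,72),(772,153)],.112); print("forceps ends",e.round(),e.mean(0).round())
E
```

```text
[[ 580. -152.]
 [ 627. -157.]
 [ 574. -212.]
 [ 617. -225.]] [ 599.6811 -186.2724]
base front,right [[ 567. -221.]
 [ 625. -231.]]
172 ((599.4508056640625, -184.09681701660156), (77.30187225341797, 63.98078155517578), 81.0848617553711)
[ 595.27141697 -151.71652842   16.47848167] [ 602.17780723 -218.56973526   17.14603856]
forceps ends [[ 597. -129.]
 [ 583. -242.]] [ 590. -186.]
```

```bash
python3 -m crank '[[[2,8,30],0,255],[[2,8,60],0,255],[[2,8,85],0,255],[[2,8,92],0,255],[[2,8,92],0,255],[[2,8,92],0,255]]'; python3 go.py 600 -184 15 -8
```

```text
time: 11.7
eef_pos: [0.6015, -0.1834, 0.0223]
tcp_rot: [0.75, 0.661, 0.0, 0.001]
contact_force: [0.4, -0.7, -1.3]
opening: 0.123
finger_force: 39.4
t 11.7 pos [ 601.5 -183.4   22.3] toolY -7.2 q1,q6 [-0.46 -0.33] open 0.123 f 39.35253712115809
shift [-0.8 -1.4  7.3] yaw 0.8
```

```bash
python3 -m crank '[[[0,-1,3],0,255],[[0,-1,5],0,255],[[0,-1,6],0,255],[[0,-1,6],0,255]]'; python3 -m crank '[[[0,0,1],0,255],[[0,0,2],0,255],[[0,0,2],0,255]]'
```

```text
time: 12.1
eef_pos: [0.5997, -0.1836, 0.015]
tcp_rot: [0.75, 0.661, 0.0, 0.0]
contact_force: [-0.0, 0.1, -1.2]
opening: 0.122
finger_force: 39.4
time: 12.4
eef_pos: [0.6, -0.1836, 0.0139]
tcp_rot: [0.75, 0.661, -0.0, 0.0]
contact_force: [-2.6, 0.8, 4.5]
opening: 0.119
finger_force: 40.0
```

```bash
python3 -m crank '[[[0,0,0],0,255],[[0,0,-1],0,180],[[0,0,-1],0,180],[[0,0,-1],0,160],[[0,0,-1],0,160],[[0,0,-20],0,160],[[0,0,-60],0,100],[[0,0,-110],0,100],[[0,0,-110],0,100]]'; python3 go.py 447 -82 130 -116
```

```text
time: 13.3
eef_pos: [0.6046, -0.1858, 0.1318]
tcp_rot: [0.75, 0.661, 0.003, 0.007]
contact_force: [1.1, -0.6, 0.4]
opening: 0.609
finger_force: 0.0
t 13.3 pos [ 604.6 -185.8  131.8] toolY -7.2 q1,q6 [-0.46 -0.33] open 0.609 f 0.0
shift [  83.2 -169.4   -1.2] yaw -71.2
```

```bash
python3 go.py 393 -210 60 -4
```

```text
t 13.3 pos [ 604.6 -185.8  131.8] toolY -7.2 q1,q6 [-0.46 -0.33] open 0.609 f 0.0
shift [ -50.2 -207.9   68.9] yaw -3.2
```

```bash
python3 -m crank '[[[-50,-206,0],-3,75],[[-50,-206,0],-3,75],[[-50,-206,0],-3,75],[[-50,-206,20],-3,75],[[-50,-206,50],-3,75],[[-50,-206,70],-3,75],[[-50,-206,70],-3,75],[[-50,-206,70],-3,75]]'; python3 go.py 393 -210 2 -4; python3 - <<'E'
from h import *
t=read_camera("top"); s=read_camera("scene")
np.save("s1.npy",s,allow_pickle=True);np.save("t1.npy",t,allow_pickle=True)
a=cv2.resize(t["frame"][115:235,335:455],None,fx=4,fy=4,interpolation=cv2.INTER_CUBIC)
b=cv2.resize(s["frame"][210:330,370:490],None,fx=4,fy=4,interpolation=cv2.INTER_CUBIC)
cv2.imwrite("pics/f2.png",cv2.resize(np.hstack([a,b]),None,fx=.83,fy=.83))
E
```

```text
time: 14.1
eef_pos: [0.3893, -0.2073, 0.053]
tcp_rot: [0.733, 0.681, 0.0, -0.0]
contact_force: [0.0, 0.1, 0.2]
opening: 0.704
finger_force: 0.0
t 14.1 pos [ 389.3 -207.3   53. ] toolY -4.2 q1,q6 [-0.72 -0.65] open 0.704 f 0.0
shift [-2.4  3.9 51. ] yaw -0.2
```

View pics/f2.png

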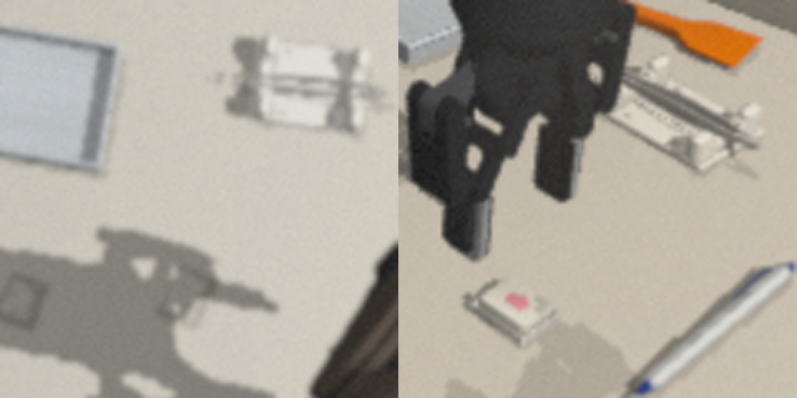

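The forceps lie across both saddles (left crop, about (305,85)). The gripper is above the right block, and the pen is clear of it.

```bash
python3 -m crank '[[[-2,3,25],0,75],[[-2,3,45],0,75],[[-2,3,50],0,75],[[-2,3,50],0,75],[[-2,3,50],0,150],[[-2,3,50],0,200],[[-2,3,50],0,255],[[-2,3,50],0,255],[[-2,3,50],0,255],[[-2,3,50],0,255]]' 30; python3 -m crank '[[[0,0,-30],0,255],[[0,0,-70],0,255],[[0,0,-120],0,255],[[0,0,-120],0,255]]';python3 go.py 575 213.8 120 80
```

```text
time: 15.2
eef_pos: [0.3929, -0.2102, 0.0042]
tcp_rot: [0.733, 0.681, 0.0, 0.001]
contact_force: [0.1, 0.6, 7.0]
opening: 0.319
finger_force: 30.3
time: 15.6
eef_pos: [0.3957, -0.2127, 0.1303]
tcp_rot: [0.733, 0.681, 0.001, 0.008]
contact_force: [0.2, -0.5, -1.0]
opening: 0.324
finger_force: 29.8
t 15.6 pos [ 395.7 -212.7  130.3] toolY -4.2 q1,q6 [-0.72 -0.65] open 0.324 f 29.774191975593567
shift [438.6 147.4   8.1] yaw -84.2
```

```bash
python3 -m crank '[[[439,147,0],-84,255],[[439,147,0],-84,255],[[439,147,0],-84,255],[[439,147,0],-84,255],[[439,147,0],-84,255],[[439,147,0],-84,255],[[439,147,0],-84,255],[[439,147,0],-84,255],[[439,147,0],-84,255],[[439,147,0],-84,255]]'; python3 go.py 575 213.8 50 80
```

```text
time: 16.6
eef_pos: [0.5715, 0.2217, 0.1221]
tcp_rot: [0.085, 0.996, 0.001, 0.0]
contact_force: [0.2, -0.6, 0.3]
opening: 0.325
finger_force: 29.8
t 16.6 pos [571.5 221.7 122.1] toolY 80.3 q1,q6 [ 0.2 -1.2] open 0.325 f 29.810970425605774
shift [-4.8 -7.3 72.1] yaw 0.3
```

```bash
python3 -m crank '[[[-4,-8,30],0,255],[[-4,-8,60],0,255],[[-4,-8,72],0,255],[[-4,-8,74],0,255],[[-4,-8,76],0,255],[[-4,-8,76],0,255]]'; python3 -m crank '[[[0,0,2],0,255],[[0,0,4],0,255],[[0,0,4],0,255]]';python3 go.py 575 212 38 80
```

```text
time: 17.2
eef_pos: [0.5743, 0.2091, 0.0482]
tcp_rot: [0.089, 0.996, 0.0, 0.001]
contact_force: [-0.4, 0.1, -0.8]
opening: 0.319
finger_force: 29.8
time: 17.5
eef_pos: [0.5734, 0.209, 0.0432]
tcp_rot: [0.089, 0.996, 0.0, 0.0]
contact_force: [-0.5, -0.7, 0.2]
opening: 0.32
finger_force: 29.8
t 17.5 pos [573.4 209.   43.2] toolY 79.8 q1,q6 [ 0.18 -1.21] open 0.32 f 29.814924001693726
shift [-1.   3.2  5.2] yaw -0.2
```

```bash
python3 -m crank '[[[0,3,2],0,255],[[0,3,4],0,255],[[0,3,4],0,255]]';python3 -m crank '[[[0,0,1],0,255],[[0,0,2],0,255],[[0,0,2],0,255]]'
```

```text
time: 17.8
eef_pos: [0.5742, 0.2124, 0.0396]
tcp_rot: [0.089, 0.996, 0.0, 0.0]
contact_force: [-1.1, 0.7, 3.8]
opening: 0.321
finger_force: 30.2
time: 18.1
eef_pos: [0.5742, 0.2124, 0.039]
tcp_rot: [0.089, 0.996, 0.0, -0.0]
contact_force: [-4.7, 0.3, 10.1]
opening: 0.326
finger_force: 30.9
```

Contact at the expected height. Releasing now, then on to mould two.

```bash
python3 -m crank '[[[0,0,-2],0,255],[[0,0,-2],0,130],[[0,0,-2],0,130],[[0,0,-2],0,130],[[0,0,-2],0,130],[[0,0,-20],0,130],[[0,0,-60],0,100],[[0,0,-110],0,75],[[0,0,-110],0,75]]'; python3 go.py 446 38 60 67
```

```text
time: 19.0
eef_pos: [0.5788, 0.213, 0.1556]
tcp_rot: [0.089, 0.996, 0.002, 0.007]
contact_force: [1.1, -0.5, 1.2]
opening: 0.707
finger_force: 0.0
t 19.0 pos [578.8 213.  155.6] toolY 79.8 q1,q6 [ 0.19 -1.2 ] open 0.707 f 0.0
shift [ 101.1 -196.3   93.1] yaw 12.8
```

```bash
python3 -m crank '[[[101,-196,0],13,75],[[101,-196,0],13,75],[[101,-196,0],13,75],[[101,-196,20],13,75],[[101,-196,60],13,75],[[101,-196,95],13,75],[[101,-196,95],13,75],[[101,-196,95],13,75]]'; python3 go.py 446 38 1 67; python3 - <<'E'
from h import *
t=read_camera("top"); s=read_camera("scene")
a=cv2.resize(t["frame"][110:230,205:405],None,fx=3,fy=3,interpolation=cv2.INTER_CUBIC)
b=cv2.resize(s["frame"][150:270,250:450],None,fx=3,fy=3,interpolation=cv2.INTER_CUBIC)
cv2.imwrite("pics/m1.png",cv2.resize(np.vstack([a,b]),None,fx=.83,fy=.83))
E
```

```text
time: 19.8
eef_pos: [0.4396, 0.037, 0.0519]
tcp_rot: [0.201, 0.98, -0.0, -0.001]
contact_force: [0.8, -0.1, 0.4]
opening: 0.706
finger_force: 0.0
t 19.8 pos [439.6  37.   51.9] toolY 66.8 q1,q6 [-0.15 -1.31] open 0.706 f 0.0
shift [-5.5  3.4 50.9] yaw -0.2
```

View pics/m1.png

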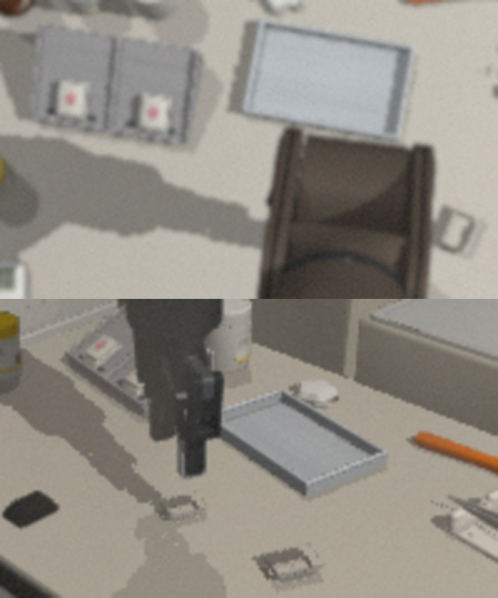

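Both blocks sit at the lip, at (72,98) and (155,112) in the top crop. The gripper is above mould two. Grasping it.

```bash
python3 -m crank '[[[-5,3,25],0,75],[[-5,3,45],0,75],[[-5,3,49],0,75],[[-5,3,49],0,75],[[-5,3,49],0,75]]' 30; python3 go.py 446 38 1 67; python3 -m crank '[[[0,0,0],0,120],[[0,0,0],0,150],[[0,0,0],0,200],[[0,0,0],0,255],[[0,0,0],0,255],[[0,0,0],0,255]]'
```

```text
time: 20.4
eef_pos: [0.4469, 0.0378, 0.0044]
tcp_rot: [0.201, 0.98, 0.0, 0.001]
contact_force: [-0.1, -0.2, -0.6]
opening: 0.708
finger_force: 0.0
t 20.4 pos [446.9  37.8   4.4] toolY 66.8 q1,q6 [-0.14 -1.31] open 0.708 f 0.0
shift [ 0.9 -0.2  3.4] yaw -0.2
time: 21.0
eef_pos: [0.4462, 0.0377, 0.0038]
tcp_rot: [0.201, 0.98, 0.0, 0.001]
contact_force: [-0.8, -0.1, 6.2]
opening: 0.336
finger_force: 29.8
```

```bash
python3 -m crank '[[[0,0,-30],0,255],[[0,0,-70],0,255],[[0,0,-90],0,255],[[0,0,-90],0,255]]';python3 go.py 605 77.5 90 80
```

```text
time: 21.4
eef_pos: [0.448, 0.0374, 0.0962]
tcp_rot: [0.201, 0.98, 0.0, 0.004]
contact_force: [0.9, 0.2, -0.5]
opening: 0.335
finger_force: 30.1
t 21.4 pos [448.   37.4  96.2] toolY 66.8 q1,q6 [-0.14 -1.31] open 0.335 f 30.063103437423706
shift [-128.4   98.7    7.3] yaw -13.2
```

```bash
python3 -m crank '[[[-128,98,0],-13,255],[[-128,98,0],-13,255],[[-128,98,0],-13,255],[[-128,98,0],-13,255],[[-128,98,30],-13,255],[[-128,98,60],-13,255],[[-128,98,70],-13,255],[[-128,98,70],-13,255]]';python3 go.py 605 77.5 8 80;  python3 - <<'E'
from h import *
t=read_camera("top"); s=read_camera("scene")
a=cv2.resize(t["frame"][100:220,275:425],None,fx=3,fy=3,interpolation=cv2.INTER_CUBIC)
b=cv2.resize(s["frame"][150:270,290:440],None,fx=3,fy=3,interpolation=cv2.INTER_CUBIC)
cv2.imwrite("pics/m2.png",cv2.resize(np.hstack([a,b]),None,fx=.85,fy=.85))
E
```

```text
time: 22.2
eef_pos: [0.5987, 0.0773, 0.0195]
tcp_rot: [0.089, 0.996, -0.0, -0.004]
contact_force: [-0.8, 0.4, 0.1]
opening: 0.34
finger_force: 30.1
t 22.2 pos [598.7  77.3  19.5] toolY 79.8 q1,q6 [-0.04 -1.43] open 0.34 f 30.0589120388031
shift [-6.3  1.3 11.4] yaw -0.2
```

View pics/m2.png

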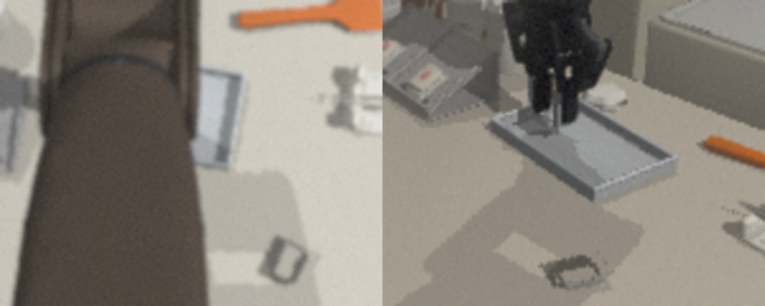

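The gripper is over the tray's left half. Lowering the mould.

```bash
python3 -m crank '[[[0,-1,6],0,255],[[0,-1,10],0,255],[[0,-1,13],0,255],[[0,-1,13],0,255]]';python3 -m crank '[[[0,0,1],0,255],[[0,0,2],0,255],[[0,0,2],0,255]]';python3 go.py 605 77.5 8 80
```

```text
time: 22.7
eef_pos: [0.6013, 0.0764, 0.0097]
tcp_rot: [0.089, 0.996, -0.0, -0.0]
contact_force: [0.2, -0.2, -1.1]
opening: 0.338
finger_force: 30.1
time: 23.0
eef_pos: [0.6015, 0.0764, 0.0078]
tcp_rot: [0.089, 0.996, -0.0, -0.0]
contact_force: [-0.4, 0.4, 0.0]
opening: 0.337
finger_force: 30.1
t 23.0 pos [601.5  76.4   7.8] toolY 79.8 q1,q6 [-0.04 -1.43] open 0.337 f 30.060591101646423
shift [-3.2  1.7 -0.2] yaw -0.2
```

```bash
python3 -m crank '[[[0,0,1],0,255],[[0,0,2],0,255],[[0,0,2],0,255]]'; python3 -m crank '[[[0,0,0],0,150],[[0,0,0],0,150],[[0,0,0],0,150],[[0,0,0],0,130],[[0,0,-20],0,130],[[0,0,-60],0,100],[[0,0,-100],0,75],[[0,0,-100],0,75]]';python3 go.py 447 -83 60 63
```

```text
time: 23.3
eef_pos: [0.6017, 0.0764, 0.0069]
tcp_rot: [0.089, 0.996, -0.0, -0.0]
contact_force: [-3.0, 0.9, 5.2]
opening: 0.339
finger_force: 30.6
time: 24.1
eef_pos: [0.6062, 0.0763, 0.1131]
tcp_rot: [0.089, 0.996, 0.0, 0.007]
contact_force: [0.8, 0.5, 1.1]
opening: 0.709
finger_force: 0.0
t 24.1 pos [606.2  76.3 113.1] toolY 79.8 q1,q6 [-0.04 -1.43] open 0.709 f 0.0
shift [ 129.1 -185.1   51.1] yaw 16.8
```

```bash
python3 -m crank '[[[129,-184,0],17,75],[[129,-184,0],17,75],[[129,-184,0],17,75],[[129,-184,0],17,75],[[129,-184,20],17,75],[[129,-184,50],17,75],[[129,-184,70],17,75],[[129,-184,70],17,75],[[129,-184,70],17,75]]'; python3 go.py 447 -83 4 63;  python3 - <<'E'
from h import *
t=read_camera("top"); s=read_camera("scene")
a=cv2.resize(t["frame"][100:220,275:425],None,fx=3,fy=3,interpolation=cv2.INTER_CUBIC)
b=cv2.resize(s["frame"][160:280,310:460],None,fx=3,fy=3,interpolation=cv2.INTER_CUBIC)
cv2.imwrite("pics/m3.png",cv2.resize(np.hstack([a,b]),None,fx=.85,fy=.85))
E
```

```text
time: 25.0
eef_pos: [0.4418, -0.0817, 0.0357]
tcp_rot: [0.235, 0.972, 0.0, -0.0]
contact_force: [0.6, -0.5, -0.2]
opening: 0.705
finger_force: 0.0
t 25.0 pos [441.8 -81.7  35.7] toolY 62.8 q1,q6 [-0.41 -1.51] open 0.705 f 0.0
shift [-5.3  1.2 31.7] yaw -0.2
```

View pics/m3.png

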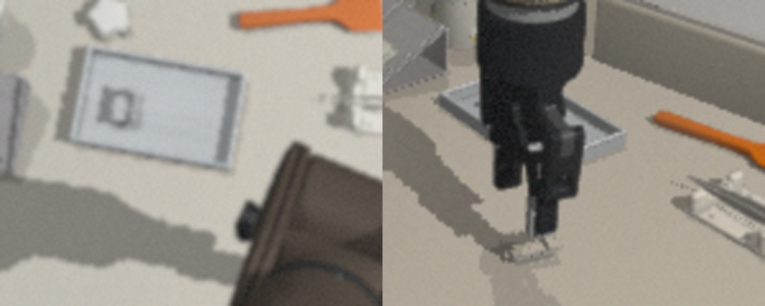

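Mould two lies flat in the tray's left half at (120,105), and the gripper is over mould one. Grasping it.

```bash
python3 -m crank '[[[-4,1,20],0,75],[[-4,1,31],0,75],[[-4,1,31],0,75],[[-4,1,31],0,75],[[-4,1,31],0,130],[[-4,1,31],0,160],[[-4,1,31],0,200],[[-4,1,31],0,255],[[-4,1,31],0,255],[[-4,1,31],0,255]]' 30;  python3 -m crank '[[[0,0,-30],0,255],[[0,0,-70],0,255],[[0,0,-90],0,255],[[0,0,-90],0,255]]';python3 go.py 592.5 7 90 80
```

```text
time: 26.1
eef_pos: [0.4465, -0.083, 0.0057]
tcp_rot: [0.235, 0.972, -0.0, 0.001]
contact_force: [-1.5, 0.1, 6.7]
opening: 0.359
finger_force: 30.1
time: 26.5
eef_pos: [0.4483, -0.0837, 0.0982]
tcp_rot: [0.235, 0.972, -0.001, 0.004]
contact_force: [-0.6, 0.5, -0.1]
opening: 0.359
finger_force: 29.9
t 26.5 pos [448.3 -83.7  98.2] toolY 62.8 q1,q6 [-0.41 -1.5 ] open 0.359 f 29.93655502796173
shift [-86.6 146.6   8.9] yaw -17.2
```

```bash
python3 -m crank '[[[-86,145,0],-17,255],[[-86,145,0],-17,255],[[-86,145,0],-17,255],[[-86,145,0],-17,255],[[-86,145,30],-17,255],[[-86,145,60],-17,255],[[-86,145,70],-17,255],[[-86,145,70],-17,255],[[-86,145,70],-17,255]]';python3 go.py 594 7 10 80
```

```text
time: 27.4
eef_pos: [0.5888, 0.0067, 0.025]
tcp_rot: [0.089, 0.996, -0.0, 0.0]
contact_force: [-1.1, -0.4, -0.4]
opening: 0.358
finger_force: 30.0
t 27.4 pos [588.8   6.7  25. ] toolY 79.8 q1,q6 [-0.16 -1.55] open 0.358 f 29.971801936626434
shift [-5.   1.2 15. ] yaw -0.2
```

```bash
python3 -m crank '[[[-3,0,7],0,255],[[-3,0,12],0,255],[[-3,0,15],0,255],[[-3,0,15],0,255]]'; python3 -m crank '[[[0,0,1],0,255],[[0,0,2],0,255],[[0,0,2],0,255]]'; python3 -m crank '[[[0,0,1],0,255],[[0,0,2],0,255],[[0,0,2],0,255]]'
```

```text
time: 27.8
eef_pos: [0.5914, 0.0063, 0.0095]
tcp_rot: [0.089, 0.996, 0.0, -0.0]
contact_force: [0.0, 0.6, 0.5]
opening: 0.36
finger_force: 30.0
time: 28.1
eef_pos: [0.5919, 0.0063, 0.0088]
tcp_rot: [0.089, 0.996, -0.0, -0.0]
contact_force: [-3.2, -0.5, 4.0]
opening: 0.357
finger_force: 30.5
time: 28.4
eef_pos: [0.5919, 0.0063, 0.0087]
tcp_rot: [0.089, 0.996, -0.0, -0.001]
contact_force: [-7.5, 0.1, 15.1]
opening: 0.362
finger_force: 31.5
```

Touching the floor. I'll ease off, release, lift and move clear for a final look.

```bash
python3 -m crank '[[[0,0,-2],0,255],[[0,0,-2],0,145],[[0,0,-2],0,145],[[0,0,-2],0,130],[[0,0,-2],0,130],[[0,0,-20],0,130],[[0,0,-60],0,100],[[0,0,-100],0,75],[[0,0,-140],0,75]]'; python3 -m crank '[[[100,-100,0],0,75],[[100,-100,0],0,75],[[100,-100,0],0,75],[[100,-100,0],0,75],[[100,-100,0],0,75],[[100,-100,0],0,75]]'; python3 - <<'E'
from h import *
t=read_camera("top"); s=read_camera("scene")
a=cv2.resize(t["frame"][90:250,180:480],None,fx=2,fy=2,interpolation=cv2.INTER_CUBIC)
b=cv2.resize(s["frame"][130:270,200:500],None,fx=2,fy=2,interpolation=cv2.INTER_CUBIC)
cv2.imwrite("pics/end.png",np.vstack([a,b])[:600])
E
```

```text
time: 29.3
eef_pos: [0.5913, 0.0064, 0.1468]
tcp_rot: [0.089, 0.996, 0.0, -0.0]
contact_force: [1.2, 0.3, 0.4]
opening: 0.708
finger_force: 0.0
time: 29.9
eef_pos: [0.4764, -0.0743, 0.1462]
tcp_rot: [0.089, 0.996, -0.0, 0.001]
contact_force: [0.8, -1.6, 0.0]
opening: 0.706
finger_force: 0.0
```

View pics/end.png

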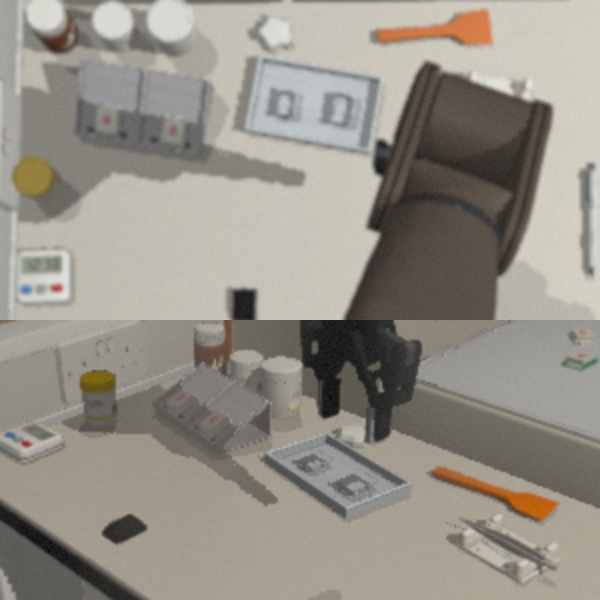

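The final view shows both blocks at the lip, (107,120) and (173,130), and both moulds flat in the tray, (283,103) and (338,110). The forceps lie across both saddles at about (508,543), and the timer and pot haven't moved. Handing in.

```bash
python3 -c "
from plant import ctrl; print(ctrl.sign_off())"
```

```text
the job is handed in; nothing more can be done
None
```

I handed the job in at about 30 s; no verdict came back, but the last pictures show both wax blocks at the lip (one per bay), both moulds flat in the tray, the forceps across both saddles, and the timer and pot where they stood.

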